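# Set the taper-gauge pointer from the brass master plug

### The arm

A 6-joint arm with a two-finger parallel gripper is mounted at the origin on the work surface. World frame = base frame: x ahead of the robot, y to its left, z up, the work surface at z = 0. Lengths are in mm, angles in rad, forces in N, time in s.
With the tool pointing down it reaches from about 325 to 750 mm from the base axis. Payload 7.6 kg.
Tool frame: the origin (TCP) lies midway between the tips of the shut fingers; the grasp point (between the pads) lies 19 mm behind it; x points along the fingers, y is the direction in which the jaws open and shut, and the axes are right-handed (so a half turn about x gives the same grasp; the last joint's range is limited). The gripper opens to 85 mm and grips with 20 to 120 N. Pads are 22 mm wide; open, the fingers measure 114 mm over their backs; the gripper's body (76 mm by 85 mm) begins 54 mm behind the grasp point. The pads swing forward as they close: fully open they stand 13 mm farther back than shut.
Start: joints at [1.213, 0.052, 1.401, -0, 1.689, -0.07], TCP at [149.001, 503.433, 231.323] pointing down, gripper open.
Joint ranges: [-2.9, 2.9], [-0.91, 2.17], [0.12, 2.37], [-1.06, 4.2], [0.26, 2.73], [-2.93, 2.93]. Speed limits (rad/s): [2.57, 2.57, 3.01, 3.14, 3.14, 3.14].

### API

Orientations are given as a unit quaternion [x, y, z, w].
In Python, from rig import r gives the robot as it stands.
- The arm moves only by the tool arm_command, never from a script. Its argument "deltas" is a list of rows, each a list of 3 entries, a list of its own where there are three numbers: the opening, from 0 (shut) to 1 (fully open), then the shift along the world's x, y, z in mm, then the turn, a rotation vector about the world's x, y, z in rad. A call has 1 to 12 rows; each row shifts and turns the pose as measured when the row begins; what a row does not reach is not made up. A row lasts 1/10 s, in which the tool goes at most 50 mm and 8.59 degrees, less where a joint would pass 70% of its speed; a pose out of reach is approached as far as the arm can. A call is refused whole if a number of a shift passes 50 or a number of a turn 0.15, either way. A call with a gripper value outside its range is refused whole. The fingers move at their own pace and stop on an object; "newtons" is the grip in N (left out, the last holds). Time passes only in rows, so rows that do not move let the fingers close. It gives the time, the measured TCP pose, the force and the opening at its end, in the units of the state.
- r.get_obs(): the state, without advancing time (a new reading comes with each control period).
- r.snapshot(name): name is "scene" or "top" or "wrist"; returns (picture, depth): 480x640x3 uint8, red, green, blue; 480x640 float32, mm along the optical axis (not along the pixel's ray), 0 where there is no reading.
- r.get_calibration(name): a dict with "vfov" (degrees; the focal length in pixels is half the picture's height over the tangent of half this angle, whatever the lens; pixels are square), "cx", "cy" (the principal point, pixels), "eye" and "rotation" of the camera in the world. Camera axes: x right, y down, z forward; pixel columns grow to the right and rows downward; lengths in mm; the calibration is good to about 2 mm. A picture is of the moment at which its call begins: read the wrist's pose just before it. get_calibration takes no time and is no camera call; for the wrist camera it gives the pose at the moment of the call.
- r.close_job(): hands the job in, once; it reports no verdict.
The state is a dict: "time_s": time; "q": joint angles; "qd": joint speeds; "tau": joint torques, N m; "tool_pos": TCP position; "ee_rot": TCP orientation; "force": force on the tool from outside, world axes, zero at the start; "torque": the same for the moment, N m; "width": opening from 0.0 (shut) to 1.0 (fully open).
Only numpy, scipy, OpenCV 4.12 (cv2) and the standard library are available. Lean on these libraries where they do the work, as an engineer would, in place of code of your own. Each camera call takes 0.05 s, during which the arm holds its last target.

### The job

Take the brass master plug off its pedestal, stand it on the gauge plate and slide it along the tapered slot from the wide mouth until it wedges lightly between both jaws: a gentle push of about 5 N, do not force it. Leave it wedged there upright, then slide the red pointer along its rail until its blade is level with the middle of the plug. Leave the other parts on the table where they are.

Things in the scene. Friction and masses are not known exactly. Their poses are not given: they have to be found in the camera images.
- gauge: Fixed aluminium plate 12 mm thick, x -50 to +100, y -145 to +105 mm. Origin on the table. On top, between two jaws 16 mm high (y -90 to +90), a slot runs along its y axis: about 44 mm wide at the -y mouth, 20 at the +y end, 1 mm narrower per 7.5 mm; its middle is within 2.5 mm of x = 0. Set the plug down on the bare plate at y -145 to -90. It wedges, and stays, at y between -30 and +60 mm.
- jaw_fixed: The dark steel jaw on the -x side of the slot, 18 mm wide, 16 mm high, 180 mm long, screwed to the plate. Origin: at half its length, on the plate, on the face that bounds the slot; its own y axis runs along that face, its x axis points into the slot.
- jaw_set: The blue jaw on the +x side of the slot, same size as the steel one, with its dark clamp block. The blue bar is clamped at a different setting each time, up to 5 mm nearer to or farther from the steel jaw, and does not give way. Origin: on the plate, at half its length, where the slot face lies at the middle setting; the pose does not show the setting. Its y axis runs along the face.
- master_mid (a point): Centre of the loose brass plug: upright round foot 30 mm across and 20 mm high, on top of it a round grip stem 18 mm across and 42 mm high; 62 mm high in all, 0.14 to 0.28 kg. The point is on its axis, 31 mm above its underside. It starts upright on the pedestal. z is its axis.
- pedestal: Fixed round aluminium pedestal, 40 mm high, flat top 60 mm across, on which the plug starts near the middle. Origin: centre of its underside.
- pointer_knob (a point): Centre of the red round upright grip knob (16 mm across, 38 mm high, from 30 to 68 mm above the table) of the pointer carriage, which slides on a rail 80 mm to the +x side of the gauge's middle. A thin red blade runs from it towards the slot, at the same y. Axes as the gauge's: x across the slot, y along it.
- pointer (a joint): Travel of the pointer carriage along its rail, m: 0 at the narrow end (knob at gauge y = +85 mm), growing towards the mouth (-y) to 0.145; it starts near 0. It drags with about 1.5 N and stays where it is left.
- bearing: Bystander: loose steel bearing ring, 52 mm across, 15 mm high, lying on the table. Origin: centre of its underside.
- flange: Bystander: loose aluminium flanged bush, 60 mm across, 30 mm high. Origin: centre of its underside.
- cap: Bystander: loose orange plastic cap, 40 mm across, 22 mm high. Origin: centre of its underside.
Not all that is in view belongs to the job. Of the things like the part that bears master_mid, leave any that is purple; of the rest the larger one is meant.

How it is judged:
By the outcome, as a careful person would: the job done as asked, in the order asked, and still so for the second after the job is handed in, with the robot touching nothing.
It also fails if it takes over 72 s, if anything falls off the work surface, if the arm or the gripper's body presses on something with over 40 N, if the wrist force passes 120 N, or if a joint passes its speed limit or range.

## Working session

There is one attempt and no reset: what is moved stays moved. The work goes in short steps, Python scripts to look and compute and a tool call to move; the robot and the scene stay as the last step left them, time stands still between calls to the robot, and variables do not carry over. Pictures are saved under pics/ and viewed, and the job is handed in when it is done.

Besides the shell and the picture viewer there is one more tool, called after "Request:" as a command line: name --argument value ..., lists and objects as JSON in quotes. arm_command: Moves the arm, as the interface text tells. Its arguments: {"type":"object","properties":{"deltas":{"type":"array","items":{"type":"array"}},"newtons":{"type":"number"}},"required":["deltas"]}

```bash
ls; mkdir -p pics; cat > h.py <<'E'
import numpy as np, cv2
from rig import r
def cal(n):
    c=r.get_calibration(n); f=240/np.tan(np.radians(c['vfov'])/2); return c,f,np.array(c['eye'],float),np.array(c['rotation'],float)
E
python3 - <<'E'
from h import *
print(r.get_obs())
for n in ['scene','top','wrist']:
    c=r.get_calibration(n); print(n,c)
    p,d=r.snapshot(n); np.savez(f'pics/{n}0.npz',p=p,d=d,eye=c['eye'],R=c['rotation'],cx=c['cx'],cy=c['cy'],v=c['vfov'])
    cv2.imwrite(f'pics/{n}0.png',p[...,::-1])
E
```

```text
pics
{'time_s': 0.0, 'q': array([ 1.21266282e+00,  5.28393646e-02,  1.40171761e+00,  1.00228622e-05,
        1.68861226e+00, -7.02834294e-02]), 'qd': array([-1.94620740e-04, -1.48229328e-03, -4.56399396e-04, -1.02940529e-03,
       -6.08653853e-04, -7.09912683e-05]), 'tau': array([ 1.37702915e-03, -3.81664038e+01, -3.60185373e+01, -2.60493937e-05,
        6.18179940e-03, -1.13700631e-05]), 'tool_pos': array([148.90416804, 503.12672937, 230.47466265]), 'ee_rot': array([ 0.10087502,  0.69991753, -0.10196286,  0.69967367]), 'force': array([-0.01537285, -0.07715471,  1.27968505]), 'torque': array([-0.04038382, -0.0042444 ,  0.01256284]), 'width': 0.9990233543604893}
scene {'vfov': 56.291700405921475, 'cx': 319.3977789863045, 'cy': 239.85097517985017, 'eye': array([956.34823811, -63.06189916, 675.48292605]), 'rotation': array([ 0.68564875,  0.65523976, -0.22111446, -0.22727745])}
top {'vfov': 51.1133355419197, 'cx': 312.01017035940674, 'cy': 239.68328574870392, 'eye': array([431.04371255, -23.68807182, 977.5722601 ]), 'rotation': array([-0.69880842,  0.71372654, -0.03945031,  0.02654977])}
wrist {'vfov': 65.98598616122506, 'cx': 315.7910446111407, 'cy': 237.3023488837819, 'eye': array([ 86.04683842, 522.50515476, 373.43872499]), 'rotation': array([0.79431658, 0.59298223, 0.07840018, 0.10623866])}
```

View pics/scene0.png

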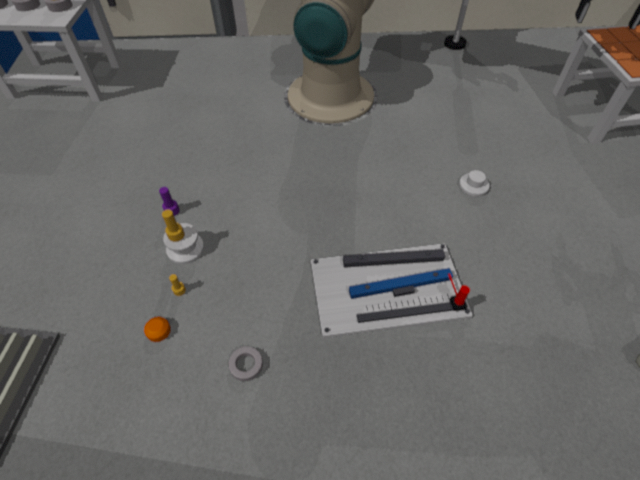

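View pics/top0.png

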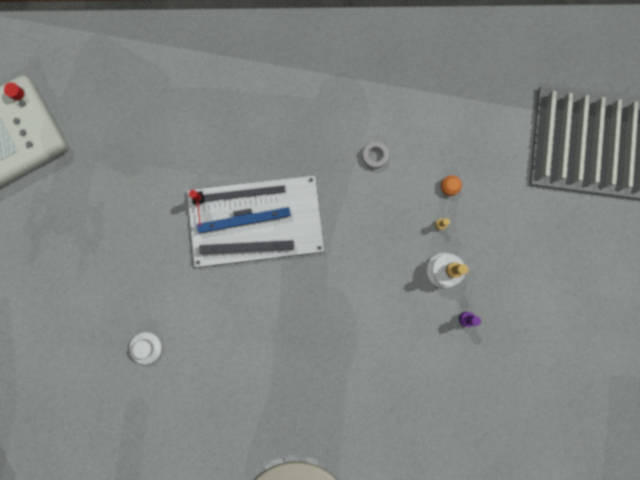

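View pics/wrist0.png

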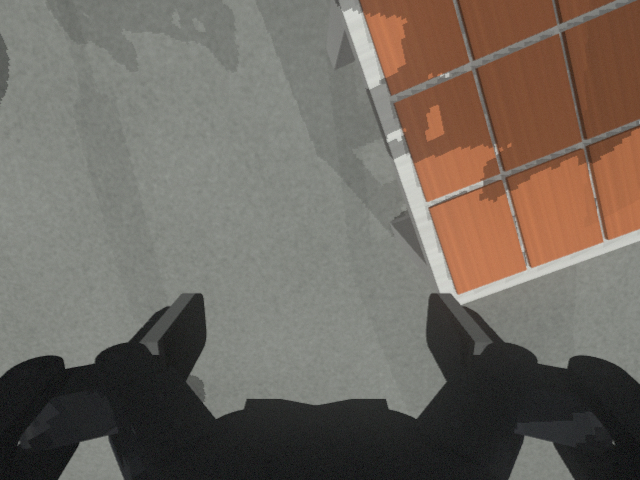

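The plug candidates in the scene view are brass on the pedestal (172,225), small brass (177,285) and purple (169,200). The purple one is excluded, and the larger of the remaining two is the one on the pedestal. I'll confirm that in a crop and take coarse positions.

```bash
cat >> h.py <<'E'
from scipy.spatial.transform import Rotation as Ro
def load(n):
    z=np.load(f'pics/{n}.npz'); return z
def take(n,name):
    o=r.get_obs(); c=r.get_calibration(n); p,d=r.snapshot(n)
    np.savez(f'pics/{name}.npz',p=p,d=d,eye=c['eye'],R=c['rotation'],cx=c['cx'],cy=c['cy'],v=c['vfov'])
    cv2.imwrite(f'pics/{name}.png',p[...,::-1]); return o
def rays(z,uv):
    uv=np.atleast_2d(np.array(uv,float)); f=240/np.tan(np.radians(float(z['v']))/2)
    D=np.c_[(uv[:,0]-z['cx'])/f,(uv[:,1]-z['cy'])/f,np.ones(len(uv))]
    R=Ro.from_quat(z['R']).as_matrix(); return z['eye'],D@R.T
def atz(z,uv,h):
    e,D=rays(z,uv); return e+D*((h-e[2])/D[:,2])[:,None]
def cloud(z):
    v,u=np.mgrid[0:480,0:640]; e,D=rays(z,np.c_[u.ravel(),v.ravel()])
    P=e+D*z['d'].ravel()[:,None]; P[z['d'].ravel()==0]=np.nan; return P.reshape(480,640,3)
def proj(z,P):
    R=Ro.from_quat(z['R']).as_matrix(); f=240/np.tan(np.radians(float(z['v']))/2)
    C=(np.atleast_2d(P)-z['eye'])@R; return np.c_[C[:,0]/C[:,2]*f+z['cx'],C[:,1]/C[:,2]*f+z['cy']]
def tri(z1,a,z2,b):
    e1,D1=rays(z1,a);e2,D2=rays(z2,b);d1=D1[0];d2=D2[0]
    s=np.linalg.lstsq(np.c_[d1,-d2],e2-e1,rcond=None)[0]
    p=e1+d1*s[0];q=e2+d2*s[1]; return (p+q)/2,np.linalg.norm(p-q)
def crop(n,x0,y0,x1,y1,k,out):
    im=cv2.imread(f'pics/{n}.png')[y0:y1,x0:x1]; cv2.imwrite(f'pics/{out}.png',cv2.resize(im,None,fx=k,fy=k,interpolation=cv2.INTER_CUBIC))
E
python3 - <<'E'
from h import *
crop('scene0',130,170,230,310,4,'c1'); crop('top0',180,170,330,275,5,'c2')
for n,pts in [('top0',[(457,270),(442,270),(443,223),(470,320),(196,197),(375,155),(452,186),(145,348),(215,130),(245,248),(245,220)]),('scene0',[(172,225),(170,214),(176,285),(168,200),(461,295)])]:
    z=load(n);P=cloud(z)
    for u,v in pts: print(n,u,v,P[v,u].round(0))
E
```

```text
top0 457 270 [ 455. -296.   94.]
top0 442 270 [ 457. -284.   41.]
top0 443 223 [ 545. -290.   42.]
top0 470 320 [ 364. -328.   54.]
top0 196 197 [599. 170.  65.]
top0 375 155 [ 689. -172.    2.]
top0 452 186 [ 619. -315.   26.]
top0 145 348 [325. 270.  35.]
top0 215 130 [745. 145.   2.]
top0 245 248 [506.  85.  30.]
top0 245 220 [560.  85.  29.]
scene0 172 225 [ 463. -297.   79.]
scene0 170 214 [ 458. -296.  101.]
scene0 176 285 [ 552. -291.   27.]
scene0 168 200 [ 371. -329.   41.]
scene0 461 295 [611. 172.  58.]
```

View pics/c1.png

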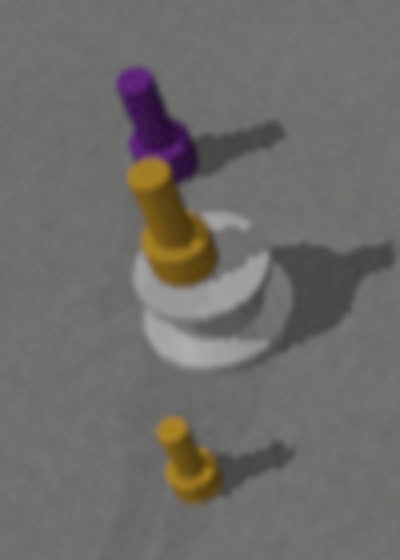

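View pics/c2.png

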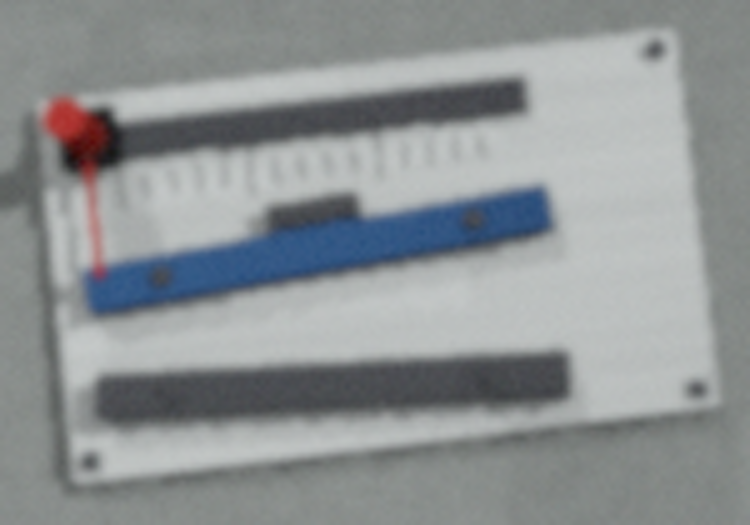

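The crop confirms it: the large brass plug is on the white pedestal (stem top at 149,172 in the crop), with the smaller brass one and the purple one off the pedestal. The gauge crop shows the rail at the top with the red pointer at its left end, then the blue jaw, then the steel jaw. The mouth is on the right, at world -y.

```bash
python3 - <<'E'
from h import *
o=r.get_obs(); R=Ro.from_quat(o['ee_rot']).as_matrix(); print(R.round(3))
# down orientation, current tool y dir
c=r.get_calibration('wrist');W=Ro.from_quat(c['rotation']).as_matrix(); print('cam in tool',(R.T@(c['eye']-o['tool_pos'])).round(1)); print((R.T@W).round(2))
# gauge outline via depth/colour
z=load('top0')
for uv in [(180+653/5,170+48/5),(180+697/5,170+389/5),(180+88/5,170+461/5)]: print('screw',atz(z,uv,12).round(1))
for uv,h in [((520,82),28),((548,198),28),((548,228),28),((568,355),28),((568,395),28),((97,375),28),((100,312),28),((85,280),28)]:
    print(uv,atz(z,(180+uv[0]/5,170+uv[1]/5),h).round(1))
print('corner',[atz(z,(180+a/5,170+b/5),12).round(1)[0] for a,b in [(672,32),(715,405),(68,485),(38,100)]])
E
```

```text
[[-0.     0.284  0.959]
 [-0.001  0.959 -0.284]
 [-1.    -0.001 -0.   ]]
cam in tool [-142.9    0.5  -65.8]
[[ 0.   -0.26  0.97]
 [ 1.   -0.   -0.  ]
 [ 0.    0.97  0.26]]
screw [[639.3 -42.1  12. ]]
screw [[505.3 -56.2  12. ]]
screw [[482.4 177.9  12. ]]
(520, 82) [[623.5   9.5  28. ]]
(548, 198) [[ 5.784e+02 -5.000e-01  2.800e+01]]
(548, 228) [[ 5.668e+02 -3.000e-01  2.800e+01]]
(568, 355) [[518.  -7.  28.]]
(568, 395) [[502.8  -6.7  28. ]]
(97, 375) [[514.  171.2  28. ]]
(100, 312) [[538. 170.  28.]]
(85, 280) [[550.3 175.7  28. ]]
corner [array([645.5, -49.7,  12. ]), array([498.9, -63. ,  12. ]), array([473.4, 185.6,  12. ]), array([623.1, 197.2,  12. ])]
```

Request:
arm_command --deltas '[[1,[28,-37,5],[0,0,0.032]],[1,[28,-37,5],[0,0,0.032]],[1,[28,-37,5],[0,0,0.032]],[1,[28,-37,5],[0,0,0.032]],[1,[28,-37,5],[0,0,0.032]],[1,[28,-37,5],[0,0,0.032]],[1,[28,-37,5],[0,0,0.032]],[1,[28,-37,5],[0,0,0.032]],[1,[28,-37,5],[0,0,0.032]],[1,[28,-37,5],[0,0,0.032]],[1,[28,-37,5],[0,0,0.032]],[1,[28,-37,5],[0,0,0.032]]]'

```text
time_s: 1.35
tool_pos: [489.3, 42.0, 288.2]
ee_rot: [-0.045, 0.706, 0.041, 0.705]
force: [0.0, 1.1, -0.1]
width: 1.002
```

Request:
arm_command --deltas '[[1,[0,0,0],[0,0,0]],[1,[0,0,0],[0,0,0]]]'

```text
time_s: 1.55
tool_pos: [491.2, 37.2, 287.0]
ee_rot: [-0.043, 0.707, 0.038, 0.705]
force: [0.2, 0.5, -0.2]
width: 1.0
```

```bash
python3 - <<'E'
from h import *
o=take('wrist','w1');print(o['tool_pos'],Ro.from_quat(o['ee_rot']).as_matrix()[:,1].round(4),o['qd'].round(3))
E
```

```text
[491.24796378  37.24775854 287.0177928 ] [-0.1153  0.9933 -0.007 ] [-0.04   0.027 -0.016 -0.012 -0.007 -0.023]
```

View pics/w1.png

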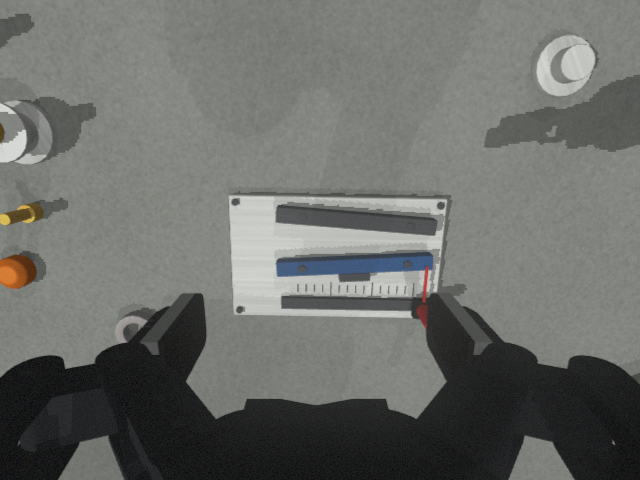

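```bash
python3 - <<'E'
from h import *
crop('w1',225,185,460,330,3.4,'c3')
E
```

```text
(no output)
```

View pics/c3.png

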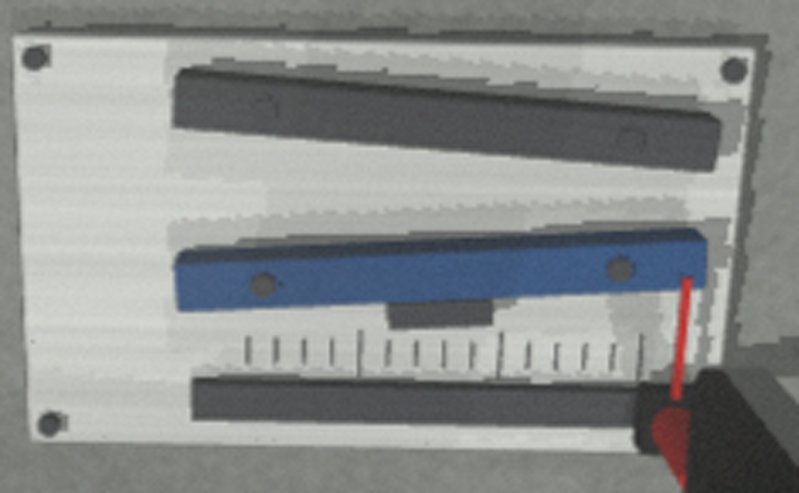

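```bash
python3 - <<'E'
from h import *
z=load('w1'); print(z['eye'])
g=lambda a,b,h: atz(z,(225+(a+.5)/3.4-.5,185+(b+.5)/3.4-.5),h)[0]
pts={'st0':(175,127,28),'st1':(714,171,28),'bl0':(178,263,28),'bl1':(705,241,28),'blb0':(178,250,12),'blb1':(700,230,12),
'screwA':(35,58,12),'screwB':(734,70,12),'screwC':(49,424,12),'rail0':(192,380,20)}
G={k:g(*v) for k,v in pts.items()}
for k,v in G.items(): print(k,v.round(1))
d=cloud(z)
for u,v in [(260,255),(330,217),(330,265),(330,240)]: print('depth',d[v,u].round(1))
ex=G['screwC']-G['screwA'];ey=G['screwB']-G['screwA'];print(np.degrees(np.arctan2(ex[1],ex[0])),np.degrees(np.arctan2(-ey[0],ey[1])),np.linalg.norm(ex),np.linalg.norm(ey))
s0,s1,b0,b1=[G[k][:2] for k in('st0','st1','bl0','bl1')]
ds=(s1-s0)/np.linalg.norm(s1-s0);db=(b1-b0)/np.linalg.norm(b1-b0)
print('angles',[np.degrees(np.arctan2(-d[0],d[1])) for d in(ds,db)])
# centre of circle radius 15 tangent to both
n1=np.array([ds[1],-ds[0]]);n2=-np.array([db[1],-db[0]])
A=np.array([n1,n2]);b=np.array([15+n1@s0,15+n2@b0]);print('wedge',np.linalg.solve(A,b),'w mouth',n1@(b0-s0),'end',n1@(b1-s1))
zz=np.degrees(np.arctan2(-(ds+db)[0],(ds+db)[1]));print('centerline',zz)
E
```

```text
[426.52280933  31.07202587 430.1589272 ]
st0 [521.1  -5.5  28. ]
st1 [515.2 172.5  28. ]
bl0 [ 5.678e+02 -4.000e-01  2.800e+01]
bl1 [539.4 174.3  28. ]
blb0 [568.6  -2.1  12. ]
blb1 [540.1 177.5  12. ]
screwA [506.6 -55.8  12. ]
screwB [483.5 177.9  12. ]
screwC [640.4 -42.9  12. ]
rail0 [613.4   7.7  20. ]
depth [566.4 -22.2  13.8]
depth [508.3  53.4  28.8]
depth [564.7  60.5  26.6]
depth [538.8  57.7  12.7]
5.5191652892553345 5.656276417241056 134.39369971291882 234.85489141567686
angles [np.float64(1.8871243191608649), np.float64(9.233679184046071)]
wedge [531.66273798 128.19900106] w mouth 46.84608903002539 end 24.21599232002115
centerline 5.560401751603468
```

Request:
arm_command --deltas '[[1,[-4,-37,-8],[0,0,-0.003]],[1,[-4,-37,-8],[0,0,-0.003]],[1,[-4,-37,-8],[0,0,-0.003]],[1,[-4,-37,-8],[0,0,-0.003]],[1,[-4,-37,-8],[0,0,-0.003]],[1,[-4,-37,-8],[0,0,-0.003]],[1,[-4,-32,-8],[0,0,0]],[1,[0,0,0],[0,0,0]],[1,[0,0,0],[0,0,0]]]'

```text
time_s: 2.5
tool_pos: [459.3, -212.5, 228.8]
ee_rot: [-0.043, 0.707, 0.039, 0.705]
force: [0.0, 0.8, 0.8]
width: 0.998
```

```bash
python3 - <<'E'
from h import *
o=take('wrist','w2');print(o['tool_pos'],Ro.from_quat(o['ee_rot']).as_matrix().round(4),o['qd'].round(3))
E
```

```text
[ 459.34685504 -212.45173988  228.80229168] [[-0.0018 -0.1159  0.9933]
 [-0.0053  0.9932  0.1159]
 [-1.     -0.0051 -0.0024]] [-0.008  0.002  0.015 -0.009 -0.005 -0.007]
```

View pics/w2.png

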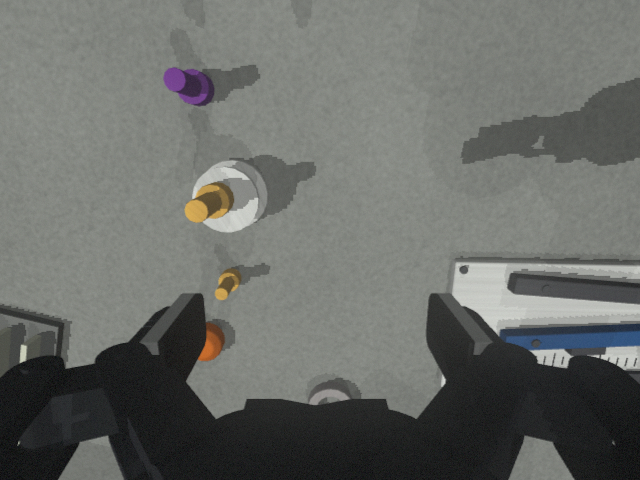

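View w2 shows the plug's stem top at (196,211), its foot at about (214,202), and the small brass plug at (225,287) with the purple one at (187,86). Next I'll take the second view from above the plug.

Request:
arm_command --deltas '[[1,[-1,-42,-5],[0,0,-0.02]],[1,[-1,-40,-5],[0,0,0]],[1,[0,0,0],[0,0,0]],[1,[0,0,0],[0,0,0]]]'

```text
time_s: 2.95
tool_pos: [460.3, -290.0, 220.9]
ee_rot: [-0.04, 0.706, 0.035, 0.707]
force: [0.2, 0.5, 0.2]
width: 1.0
```

```bash
python3 - <<'E'
from h import *
o=take('wrist','w3');print(o['tool_pos'],Ro.from_quat(o['ee_rot']).as_matrix().round(4),o['qd'].round(3))
crop('w3',220,140,420,290,4,'c4');crop('w2',180,150,280,240,6,'c5')
E
```

```text
[ 460.33196715 -289.95331756  220.85992763] [[ 0.002  -0.1066  0.9943]
 [-0.0063  0.9943  0.1066]
 [-1.     -0.0065  0.0013]] [-0.006  0.01  -0.006 -0.009 -0.005 -0.006]
```

View pics/c4.png

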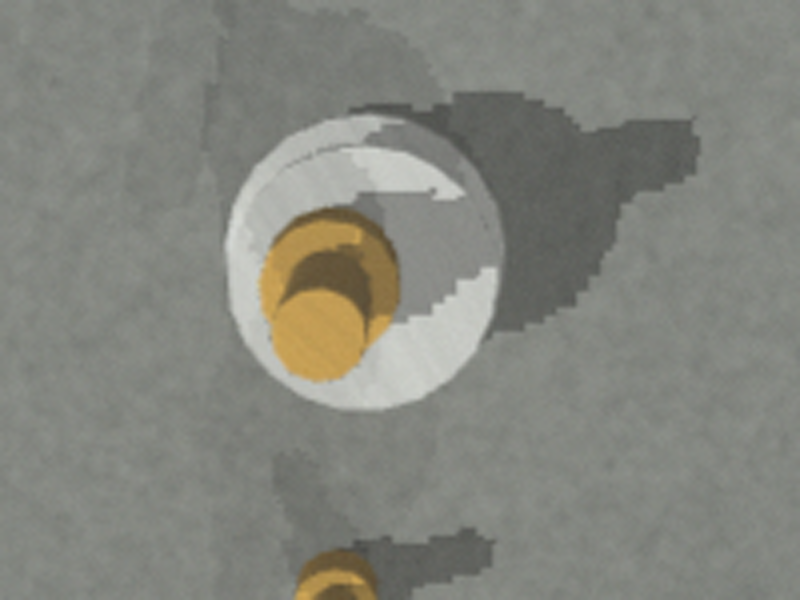

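View pics/c5.png

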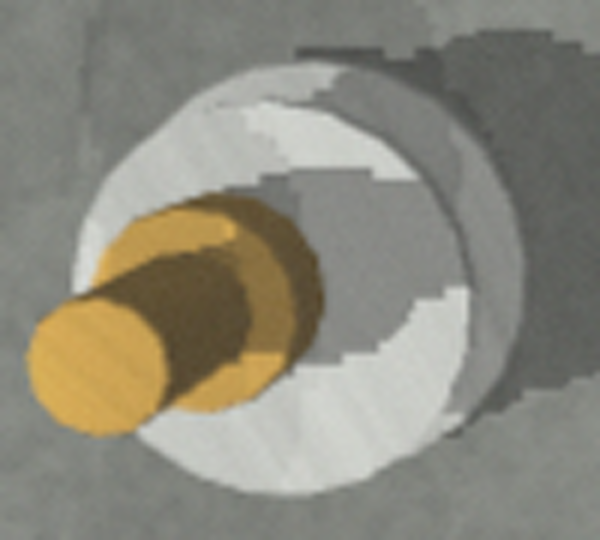

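Stem-top centre is at crop (319,336) in w3 and crop (97,367) in w2.

```bash
python3 - <<'E'
from h import *
z3=load('w3');z2=load('w2')
a=(220+319.5/4-.5,140+336.5/4-.5);b=(180+97.5/6-.5,150+367.5/6-.5)
print(a,b,tri(z3,a,z2,b)); print(atz(z3,a,102),atz(z2,b,102))
zs=load('scene0'); print('scene',atz(zs,(130+150/4,170+174/4),102), 'top',atz(load('top0'),(458,269.5),102))
C=cloud(z3); u,v=map(int,a); print(C[v,u], C[v+40,u+8])
print('foot top', atz(z3,(220+330/4,140+270/4),60))
E
```

```text
(299.375, 223.625) (195.75, 210.75) (array([ 456.71361135, -302.78253389,  102.45312697]), np.float64(0.2253219707545692))
[[ 456.93702796 -302.79812191  102.        ]] [[ 456.70264293 -302.91284907  102.        ]]
scene [[ 457.46298299 -299.55443304  102.        ]] top [[ 455.23698003 -295.1218154   102.        ]]
[ 456.25852937 -303.08353244  103.0348993 ] [ 5.22078357e+02 -2.93722189e+02  1.47024468e-01]
foot top [[ 452.90871122 -302.65029925   60.        ]]
```

The plug axis is at (456.8,-302.8) with its top at z=102.4, which matches the expected 40+62. Descending to grasp.

Request:
arm_command --deltas '[[1,[-3.5,-12.8,0],[0.007,0,-0.01]],[1,[0,0,-30],[0,0,0]],[1,[0,0,-30],[0,0,0]],[1,[0,0,-20],[0,0,0]],[1,[0,0,0],[0,0,0]],[1,[0,0,0],[0,0,0]]]' --newtons 40

```text
time_s: 3.6
tool_pos: [458.6, -300.4, 143.0]
ee_rot: [-0.037, 0.703, 0.035, 0.709]
force: [0.6, 0.2, 0.6]
width: 1.003
```

```bash
cat >> h.py <<'E'
def need(x,y,z,yaw=5.57):
    o=r.get_obs(); a=np.radians(yaw)
    T=np.array([[0,-np.sin(a),np.cos(a)],[0,np.cos(a),np.sin(a)],[-1,0,0]])
    d=Ro.from_matrix(T)*Ro.from_quat(o['ee_rot']).inv()
    print('pos',o['tool_pos'].round(1),'shift',(np.array([x,y,z])-o['tool_pos']).round(1),'turn',d.as_rotvec().round(4),'F',o['force'].round(2),'w',round(o['width'],3),'t',o['time_s'])
E
python3 -c "
from h import *
need(456.8,-302.8,69)"
```

```text
pos [ 458.6 -300.4  143. ] shift [ -1.8  -2.4 -74. ] turn [ 0.0024  0.0079 -0.0056] F [0.57 0.22 0.61] w 1.003 t 3.6
```

Request:
arm_command --deltas '[[1,[-1.8,-2.4,-24],[0.002,0.008,-0.006]],[1,[0,0,-24],[0,0,0]],[1,[0,0,-18],[0,0,0]],[1,[0,0,-7],[0,0,0]],[1,[0,0,0],[0,0,0]],[1,[0,0,0],[0,0,0]]]'

```text
time_s: 4.2
tool_pos: [461.3, -305.4, 79.0]
ee_rot: [-0.038, 0.702, 0.031, 0.711]
force: [-1.3, 0.6, 0.8]
width: 0.996
```

```bash
python3 -c "
from h import *
need(456.8,-302.8,69)"
```

```text
pos [ 461.3 -305.4   79. ] shift [ -4.5   2.6 -10. ] turn [ 0.01    0.013  -0.0008] F [-1.26  0.56  0.79] w 0.996 t 4.2
```

Request:
arm_command --deltas '[[1,[-4.5,2.6,-8],[0.01,0.013,0]],[1,[0,0,0],[0,0,0]],[1,[0,0,0],[0,0,0]]]'

```text
time_s: 4.5
tool_pos: [457.7, -303.5, 73.5]
ee_rot: [-0.035, 0.705, 0.034, 0.707]
force: [0.3, -0.5, -0.9]
width: 0.996
```

```bash
python3 -c "
from h import *
need(456.8,-302.8,69)"
```

```text
pos [ 457.7 -303.5   73.5] shift [-0.9  0.7 -4.5] turn [ 0.002   0.0026 -0.001 ] F [ 0.27 -0.5  -0.91] w 0.996 t 4.5
```

Request:
arm_command --deltas '[[1,[-0.9,0.7,-4],[0.002,0.003,0]],[0.15,[0,0,0],[0,0,0]],[0.1,[0,0,0],[0,0,0]],[0.1,[0,0,0],[0,0,0]],[0.1,[0,0,0],[0,0,0]],[0.1,[0,0,0],[0,0,0]],[0.1,[0,0,0],[0,0,0]],[0.1,[0,0,0],[0,0,0]]]' --newtons 40

```text
time_s: 5.3
tool_pos: [457.0, -303.0, 69.8]
ee_rot: [-0.035, 0.706, 0.034, 0.706]
force: [-0.2, -0.3, -0.6]
width: 0.198
```

```bash
python3 -c "
from h import *
need(456.8,-302.8,69);o=take('wrist','w4')"
```

```text
pos [ 457.  -303.    69.8] shift [-0.2  0.2 -0.8] turn [ 0.0005  0.     -0.0009] F [-0.18 -0.26 -0.63] w 0.198 t 5.3
```

View pics/w4.png

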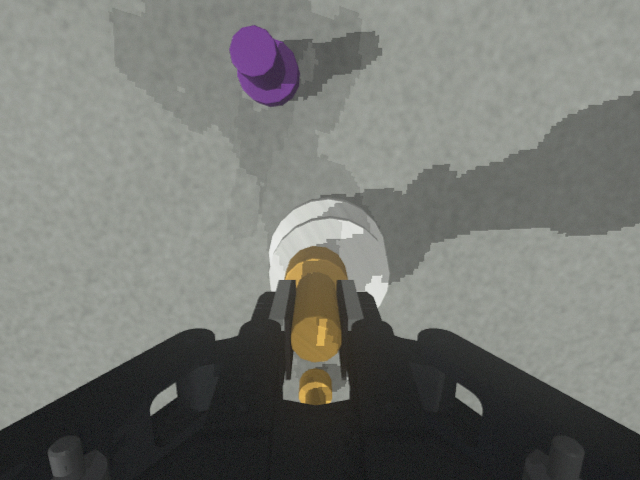

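Width 0.198 (about 17 mm) means the stem is held upright between the pads. Lifting and carrying it to the mouth.

Request:
arm_command --deltas '[[0.1,[0,0,20],[0,0,0]],[0.1,[0,0,25],[0,0,0]],[0.1,[0,0,20],[0,0,0]],[0.1,[11,30,0],[0,0,0]],[0.1,[11,30,0],[0,0,0]],[0.1,[11,30,0],[0,0,0]],[0.1,[11,30,0],[0,0,0]],[0.1,[11,30,0],[0,0,0]],[0.1,[11,30,0],[0,0,0]],[0.1,[11,30,0],[0,0,0]],[0.1,[0,0,0],[0,0,0]],[0.1,[0,0,0],[0,0,0]]]'

```text
time_s: 6.55
tool_pos: [532.9, -83.8, 133.3]
ee_rot: [-0.033, 0.709, 0.035, 0.704]
force: [0.6, 0.0, -1.9]
width: 0.198
```

```bash
python3 -c "
from h import *
need(547.1,-29.8,60)"
```

```text
pos [532.9 -83.8 133.3] shift [ 14.2  54.  -73.3] turn [-0.0034 -0.0067  0.0013] F [ 0.6   0.04 -1.89] w 0.198 t 6.55
```

Request:
arm_command --deltas '[[0.1,[7,27,-15],[-0.003,-0.007,0.001]],[0.1,[7,27,-20],[0,0,0]],[0.1,[0,0,-20],[0,0,0]],[0.1,[0,0,0],[0,0,0]],[0.1,[0,0,0],[0,0,0]],[0.1,[0,0,0],[0,0,0]]]'

```text
time_s: 7.15
tool_pos: [546.7, -33.6, 78.1]
ee_rot: [-0.032, 0.706, 0.031, 0.707]
force: [0.3, -0.6, -2.3]
width: 0.198
```

```bash
python3 -c "
from h import *
need(547.1,-29.8,42);o=take('wrist','w5');need(547.1,-29.8,42)"
```

```text
pos [546.7 -33.6  78.1] shift [  0.4   3.8 -36.1] turn [0.0014 0.0016 0.007 ] F [ 0.26 -0.58 -2.35] w 0.198 t 7.15
pos [547.  -33.7  78.6] shift [  0.1   3.9 -36.6] turn [0.0015 0.0027 0.0072] F [ 0.76  0.14 -2.07] w 0.199 t 7.2
```

View pics/w5.png

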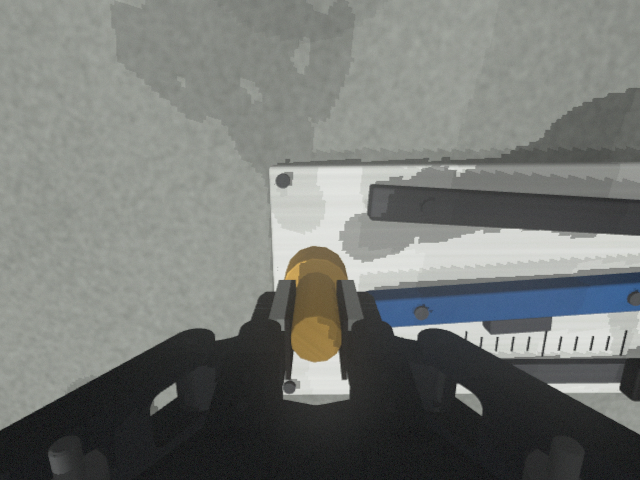

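```bash
python3 - <<'E'
from h import *
z=load('w5'); crop('w5',350,170,640,340,2.75,'c6')
E
```

```text
(no output)
```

View pics/c6.png

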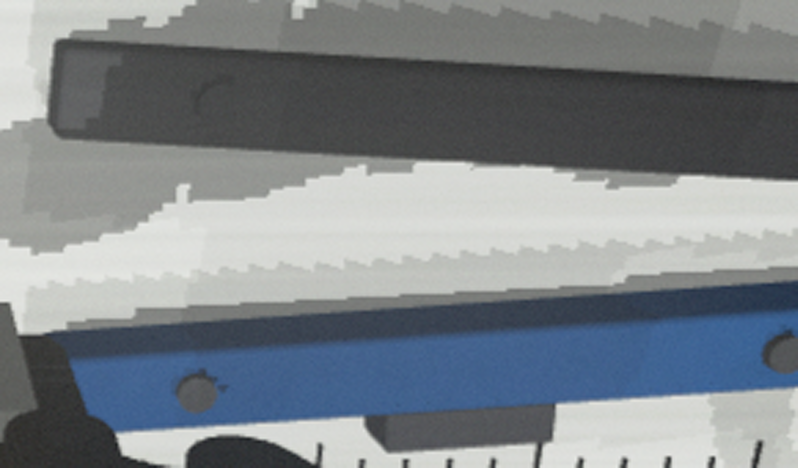

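```bash
python3 - <<'E'
from h import *
z=load('w5'); g=lambda a,b,h: atz(z,(350+(a+.5)/2.75-.5,170+(b+.5)/2.75-.5),h)[0]
S=[g(65,138,28),g(798,180,28)];B=[g(80,359,28),g(798,311,28)];Bb=[g(60,332,12),g(798,282,12)]
for n,P in (('S',S),('B',B),('Bb',Bb)):
    print(n,np.round(P,1).tolist(), np.degrees(np.arctan2(-(P[1]-P[0])[0],(P[1]-P[0])[1])))
ey=np.array([-.0971,.9953]);ex=np.array([.9953,.0971]);O=np.array([535.1,84.6])
for P in S+B+Bb: print((ex@(P[:2]-O)).round(2),(ey@(P[:2]-O)).round(1))
E
```

```text
S [[521.2, -4.9, 28.0], [516.6, 139.3, 28.0]] 1.8010832308297982
B [[567.2, 4.3, 28.0], [543.5, 148.1, 28.0]] 9.344794872084059
Bb [[568.3, 2.6, 12.0], [542.1, 161.4, 12.0]] 9.364164246964517
-22.54 -87.7
-13.06 56.2
24.13 -83.1
14.54 62.4
25.04 -84.9
14.4 75.8
```

The second view agrees: the wedge should be near gauge y ≈ 41–44 with the slot centre at x ≈ +0.9. Lowering onto the plate.

Request:
arm_command --deltas '[[0.1,[0,4,-15],[0.002,0.003,0.007]],[0.1,[0,0,-10],[0,0,0]],[0.1,[0,0,0],[0,0,0]],[0.1,[0,0,0],[0,0,0]]]'

```text
time_s: 7.6
tool_pos: [547.6, -30.5, 53.0]
ee_rot: [-0.034, 0.706, 0.034, 0.707]
force: [1.2, -0.8, -1.0]
width: 0.197
```

```bash
python3 -c "
from h import *
need(547.1,-29.8,42)"
```

```text
pos [547.6 -30.5  53. ] shift [ -0.5   0.7 -11. ] turn [-0.0003  0.002   0.0011] F [ 1.2  -0.82 -0.98] w 0.197 t 7.6
```

Request:
arm_command --deltas '[[0.1,[-0.5,0.5,-6],[0,0.002,0]],[0.1,[0,0,-3],[0,0,0]],[0.1,[0,0,-1],[0,0,0]],[0.1,[0,0,0],[0,0,0]]]'

```text
time_s: 8.0
tool_pos: [547.3, -30.0, 42.4]
ee_rot: [-0.034, 0.706, 0.034, 0.706]
force: [0.3, -0.3, -1.2]
width: 0.201
```

```bash
python3 -c "
from h import *
need(547.1,-29.8,42)"
```

```text
pos [547.3 -30.   42.4] shift [-0.2  0.2 -0.4] turn [-0.0002  0.0002  0.0011] F [ 0.34 -0.35 -1.21] w 0.201 t 8.0
```

Request:
arm_command --deltas '[[0.1,[0,0,-1],[0,0,0]],[0.1,[0,0,-1],[0,0,0]],[0.1,[0,0,0],[0,0,0]]]'

```text
time_s: 8.3
tool_pos: [548.0, -30.0, 42.1]
ee_rot: [-0.034, 0.706, 0.034, 0.707]
force: [-0.4, -0.7, -1.5]
width: 0.197
```

```bash
python3 -c "
from h import *
need(547.1,-29.8,42)"
```

```text
pos [548.  -30.   42.1] shift [-0.9  0.2 -0.1] turn [-0.     0.002  0.001] F [-0.41 -0.71 -1.49] w 0.197 t 8.3
```

Request:
arm_command --deltas '[[0.1,[-0.5,0,-1.5],[0,0,0]],[0.1,[0,0,-1.5],[0,0,0]]]'

```text
time_s: 8.5
tool_pos: [548.5, -30.1, 41.7]
ee_rot: [-0.034, 0.705, 0.034, 0.708]
force: [-8.6, 1.1, 14.0]
width: 0.197
```

```bash
python3 -c "
from h import *
need(547.1,-29.8,42);o=take('wrist','w6')
need(547.1,-29.8,42)"
```

```text
pos [548.5 -30.1  41.7] shift [-1.4  0.3  0.3] turn [0.0002 0.0048 0.0009] F [-8.62  1.06 13.99] w 0.197 t 8.5
pos [548.4 -30.1  41.7] shift [-1.3  0.3  0.3] turn [0.0002 0.0045 0.0009] F [-6.59 -0.44 11.  ] w 0.199 t 8.55
```

View pics/w6.png

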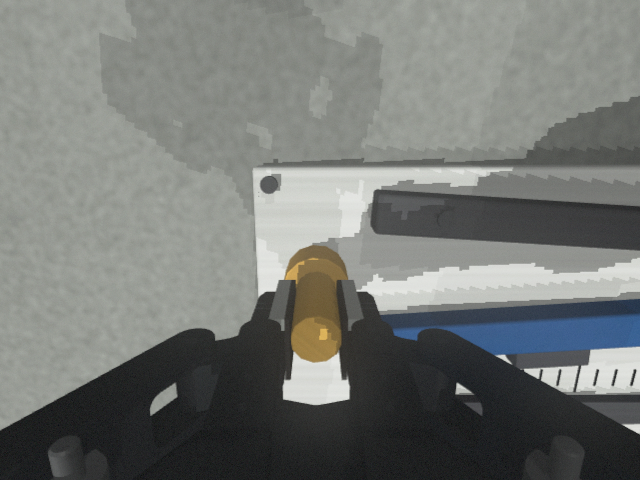

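Request:
arm_command --deltas '[[0.3,[0,0,0.5],[0,0.004,0]],[0.3,[0,0,0],[0,0,0]],[0.35,[-1,0,0.3],[0,0,0]],[0.35,[0,0,0],[0,0,0]]]'

```text
time_s: 8.95
tool_pos: [547.9, -30.1, 43.0]
ee_rot: [-0.034, 0.706, 0.034, 0.707]
force: [0.2, 0.1, -0.8]
width: 0.35
```

```bash
python3 -c "
from h import *
need(547.1,-29.8,42);o=take('wrist','w7')
need(547.1,-29.8,42)"
```

```text
pos [547.9 -30.1  43. ] shift [-0.8  0.3 -1. ] turn [0.0005 0.0022 0.0009] F [ 0.23  0.12 -0.8 ] w 0.35 t 8.95
pos [547.9 -30.2  42.9] shift [-0.8  0.4 -0.9] turn [0.0004 0.0022 0.0009] F [ 0.27 -0.6  -0.76] w 0.351 t 9.0
```

View pics/w7.png

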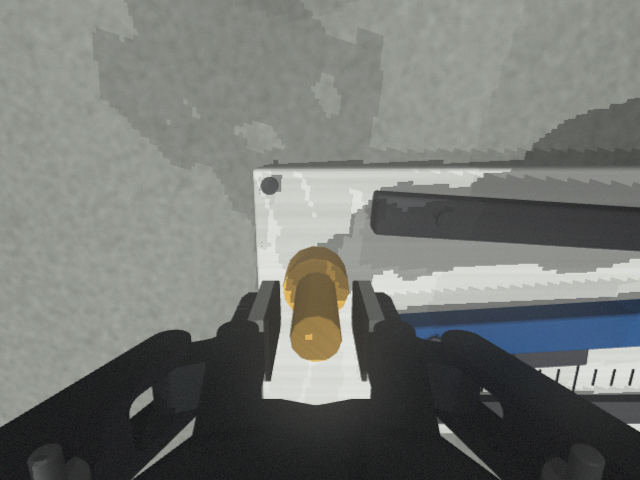

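```bash
python3 - <<'E'
from h import *
z=load('w7'); crop('w7',270,230,370,370,4,'c7')
print(atz(z,(316,340),74), cloud(z)[345,318], cloud(z)[300,380])
E
```

```text
[[548.60572643 -29.68687973  74.        ]] [550.29740735 -28.84161883  74.23627856] [538.56018363  -6.70716536  59.0438742 ]
```

Request:
arm_command --deltas '[[0.1,[0,0,0],[0,0.002,0]],[0.1,[0,0,0],[0,0,0]],[0.1,[0,0,0],[0,0,0]],[0.1,[0,0,0],[0,0,0]]]' --newtons 30

```text
time_s: 9.4
tool_pos: [547.9, -30.2, 42.9]
ee_rot: [-0.034, 0.706, 0.034, 0.706]
force: [-0.6, 0.6, 1.4]
width: 0.198
```

```bash
python3 -c "
from h import *
need(547.1,-29.8,42)"
```

```text
pos [547.9 -30.2  42.9] shift [-0.8  0.4 -0.9] turn [ 0.0005 -0.      0.001 ] F [-0.65  0.61  1.41] w 0.198 t 9.4
```

Request:
arm_command --deltas '[[0.1,[-1.5,5,0],[0,0,0]],[0.1,[-1.2,12,0],[0,0,0]],[0.1,[-1.2,12,0],[0,0,0]],[0.1,[-1.2,12,0],[0,0,0]],[0.1,[0,0,0],[0,0,0]],[0.1,[0,0,0],[0,0,0]]]'

```text
time_s: 10.0
tool_pos: [542.2, 15.2, 42.9]
ee_rot: [-0.035, 0.706, 0.034, 0.706]
force: [-0.2, -0.6, 0.2]
width: 0.202
```

```bash
cat >> h.py <<'E'
def g():
    o=r.get_obs(); a=np.radians(5.57);ey=np.array([-np.sin(a),np.cos(a)]);ex=np.array([np.cos(a),np.sin(a)])
    p=o['tool_pos'][:2]-np.array([535.1,84.6]);print('gauge xy',(ex@p).round(2),(ey@p).round(2),'Fg',(ex@o['force'][:2]).round(2),(ey@o['force'][:2]).round(2))
E
python3 -c "
from h import *
need(547.1,-29.8,42.7);g()"
```

```text
pos [542.2  15.2  42.9] shift [  4.9 -45.   -0.2] turn [ 0.0008  0.0004 -0.0002] F [-0.19 -0.59  0.23] w 0.202 t 10.0
gauge xy 0.33 -69.76 Fg -0.25 -0.56
```

Request:
arm_command --deltas '[[0.1,[-1.1,12,0],[0,0,0]],[0.1,[-1.1,12,0],[0,0,0]],[0.1,[-1.1,12,0],[0,0,0]],[0.1,[-1.1,12,0],[0,0,0]],[0.1,[-1.1,12,0],[0,0,0]],[0.1,[0,0,0],[0,0,0]],[0.1,[0,0,0],[0,0,0]]]'

```text
time_s: 10.7
tool_pos: [535.9, 81.1, 42.9]
ee_rot: [-0.035, 0.706, 0.034, 0.706]
force: [-0.6, -0.6, 0.3]
width: 0.196
```

```bash
python3 -c "
from h import *
need(547.1,-29.8,42.7);g();take('wrist','w8')"
```

```text
pos [535.9  81.1  42.9] shift [  11.2 -110.9   -0.2] turn [ 0.0007  0.0002 -0.001 ] F [-0.58 -0.58  0.27] w 0.196 t 10.7
gauge xy 0.47 -3.53 Fg -0.63 -0.52
```

View pics/w8.png

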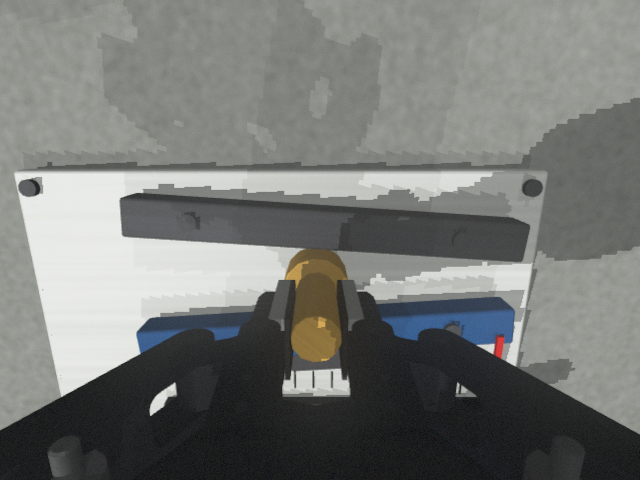

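Request:
arm_command --deltas '[[0.1,[-0.5,6,0],[0,0,0]],[0.1,[-0.5,6,0],[0,0,0]],[0.1,[-0.5,6,0],[0,0,0]],[0.1,[-0.5,5,0],[0,0,0]],[0.1,[0,0,0],[0,0,0]],[0.1,[0,0,0],[0,0,0]]]'

```text
time_s: 11.35
tool_pos: [533.9, 105.0, 42.9]
ee_rot: [-0.034, 0.706, 0.034, 0.706]
force: [0.2, -1.2, 1.0]
width: 0.197
```

```bash
python3 -c "
from h import *
need(547.1,-29.8,42.7);g()"
```

```text
pos [533.9 105.   42.9] shift [  13.2 -134.8   -0.2] turn [0.0009 0.0002 0.001 ] F [ 0.21 -1.17  0.97] w 0.197 t 11.35
gauge xy 0.82 20.39 Fg 0.09 -1.18
```

Request:
arm_command --deltas '[[0.1,[-0.3,2.5,0],[0,0,0]],[0.1,[-0.3,2.5,0],[0,0,0]],[0.1,[-0.3,2.5,0],[0,0,0]],[0.1,[0,0,0],[0,0,0]]]'

```text
time_s: 11.75
tool_pos: [533.0, 112.7, 42.9]
ee_rot: [-0.034, 0.706, 0.033, 0.706]
force: [1.1, 0.0, 0.1]
width: 0.198
```

```bash
python3 -c "
from h import *
need(547.1,-29.8,42.7);g()"
```

```text
pos [533.  112.7  42.9] shift [  14.1 -142.5   -0.2] turn [0.0011 0.0003 0.0016] F [1.09 0.02 0.09] w 0.198 t 11.75
gauge xy 0.67 28.16 Fg 1.09 -0.09
```

Request:
arm_command --deltas '[[0.1,[-0.1,1,0],[0,0,0]],[0.1,[-0.1,1,0],[0,0,0]],[0.1,[-0.1,1,0],[0,0,0]],[0.1,[-0.1,1,0],[0,0,0]]]'

```text
time_s: 12.15
tool_pos: [532.6, 116.7, 42.9]
ee_rot: [-0.034, 0.706, 0.033, 0.706]
force: [0.4, -0.1, 1.8]
width: 0.195
```

```bash
python3 -c "
from h import *
need(547.1,-29.8,42.7);g()"
```

```text
pos [532.6 116.7  42.9] shift [  14.5 -146.5   -0.2] turn [0.0016 0.0002 0.0018] F [ 0.45 -0.1   1.76] w 0.195 t 12.15
gauge xy 0.61 32.16 Fg 0.44 -0.14
```

Request:
arm_command --deltas '[[0.1,[-0.1,1,0],[0,0,0]],[0.1,[-0.1,1,0],[0,0,0]],[0.1,[-0.1,1,0],[0,0,0]]]'

```text
time_s: 12.45
tool_pos: [532.1, 119.5, 42.9]
ee_rot: [-0.034, 0.706, 0.033, 0.706]
force: [0.7, -3.6, 1.7]
width: 0.2
```

```bash
python3 -c "
from h import *
need(547.1,-29.8,42.7);g()"
```

```text
pos [532.1 119.5  42.9] shift [  15.  -149.3   -0.2] turn [ 0.0024 -0.0003  0.002 ] F [ 0.68 -3.6   1.74] w 0.2 t 12.45
gauge xy 0.43 35.05 Fg 0.33 -3.65
```

Request:
arm_command --deltas '[[0.1,[-0.1,1,0],[0,0,0]]]'

```text
time_s: 12.55
tool_pos: [532.1, 120.1, 43.0]
ee_rot: [-0.035, 0.706, 0.032, 0.706]
force: [-0.5, -5.6, 1.4]
width: 0.195
```

```bash
python3 -c "
from h import *
need(547.1,-29.8,42.7);g();take('wrist','w9');g()"
```

```text
pos [532.1 120.1  43. ] shift [  15.  -149.9   -0.3] turn [ 0.0035 -0.0002  0.0021] F [-0.48 -5.57  1.35] w 0.195 t 12.55
gauge xy 0.45 35.61 Fg -1.02 -5.5
gauge xy 0.48 35.7 Fg -0.62 -4.52
```

View pics/w9.png

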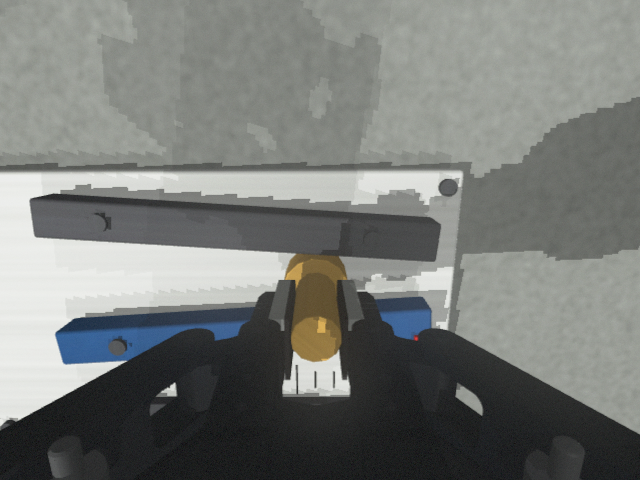

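```bash
python3 - <<'E'
from h import *
z=load('w9'); C=cloud(z)
ey=np.array([-.0971,.9953]);ex=np.array([.9953,.0971]);O=np.array([535.1,84.6])
for u,v in [(416,338),(425,330),(440,345),(380,325),(350,300),(200,345)]:
    P=C[v,u]; print(u,v,z['d'][v,u],P.round(1),(ex@(P[:2]-O)).round(1),(ey@(P[:2]-O)).round(1))
z1=load('w1');C1=cloud(z1)
for a,b in [(686,285),(680,340),(672,410)]:
    u,v=int(225+a/3.4),int(185+b/3.4); P=C1[v,u];print('blade w1',z1['p'][v,u],P.round(1),(ex@(P[:2]-O)).round(1),(ey@(P[:2]-O)).round(1))
crop('w9',230,230,470,380,3.3,'c8')
take('scene','s1');crop('s1',300,220,500,350,4,'c9')
take('top','t1');g()
E
```

```text
416 338 173.77306 [553.1 169.7  30.3] 26.2 82.9
425 330 107.77228 [517.8 151.2  88.8] -10.7 68.0
440 345 99.34283 [517.3 152.7  97.4] -11.1 69.5
380 325 107.038895 [517.3 137.8  89.1] -12.5 54.7
350 300 129.29424 [520.4 131.4  66.8] -10.1 48.0
200 345 99.615524 [523.6  88.4  97.4] -11.1 4.9
blade w1 [173  64  62] [554.1 169.5  30.7] 27.1 82.6
blade w1 [190  61  59] [574.8 172.4  30.3] 48.1 83.6
blade w1 [101  52  50] [599.3 173.1  31.9] 72.5 81.9
gauge xy 0.46 35.65 Fg -0.87 -4.93
```

View pics/c8.png

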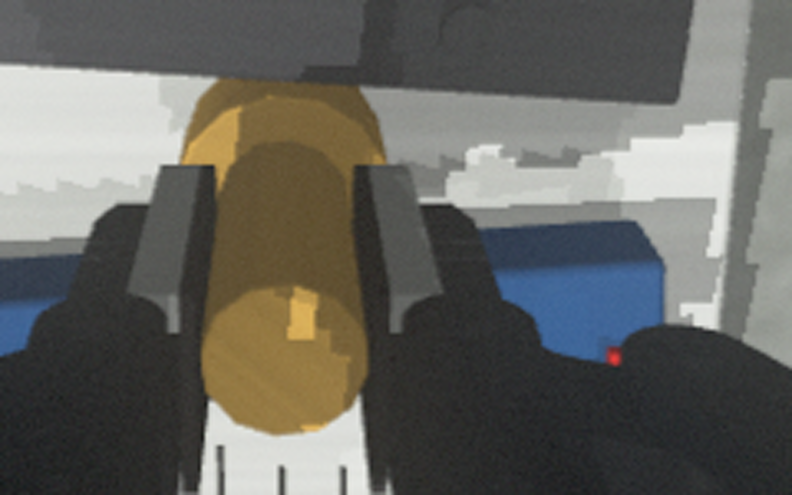

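View pics/c9.png

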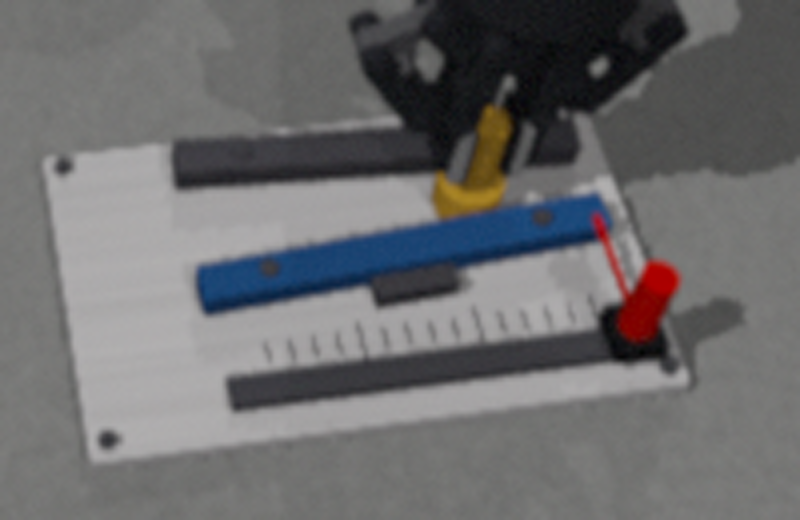

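Nothing but the plug is touching: the blade tip is 26 mm off the slot's middle, at y≈83. Force along the slot is about 5 N with little sideways force. I'll release so it can centre itself, regrip, and repeat the gentle push as a check on the wedge.

Request:
arm_command --deltas '[[0.32,[0,0,0],[0,0,0]],[0.32,[0,0,0],[0.003,0,0.002]],[0.32,[0,0,0],[0,0,0]]]'

```text
time_s: 13.0
tool_pos: [531.8, 121.7, 42.6]
ee_rot: [-0.033, 0.706, 0.036, 0.706]
force: [-0.7, -0.4, -0.4]
width: 0.318
```

```bash
python3 -c "
from h import *
need(547.1,-29.8,42.7);g();take('wrist','w10');g();crop('w10',230,230,470,380,3.3,'c10')"
```

```text
pos [531.8 121.7  42.6] shift [ 1.530e+01 -1.515e+02  1.000e-01] turn [-0.0035 -0.0007 -0.0004] F [-0.66 -0.4  -0.39] w 0.318 t 13.0
gauge xy 0.33 37.25 Fg -0.69 -0.34
gauge xy 0.34 37.25 Fg 0.73 -0.68
```

View pics/c10.png

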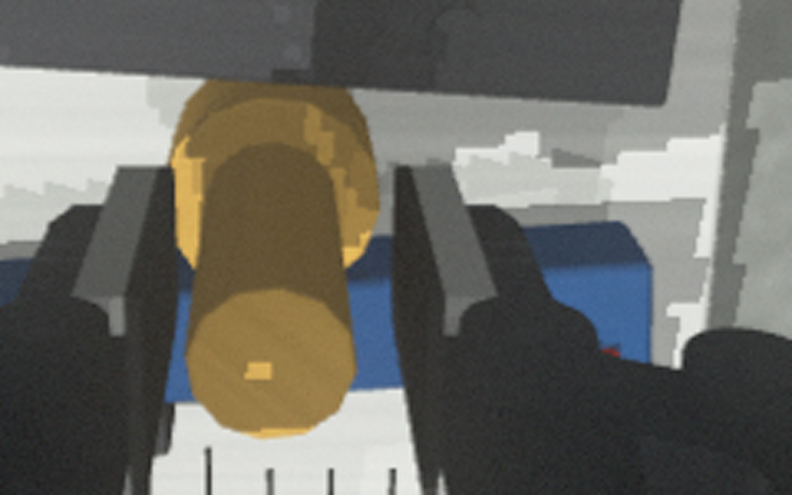

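Request:
arm_command --deltas '[[0.32,[0.1,-1.5,0],[-0.003,0,0]],[0.32,[0,0,0],[0,0,0]]]'

```text
time_s: 13.25
tool_pos: [531.8, 120.5, 42.5]
ee_rot: [-0.034, 0.707, 0.035, 0.706]
force: [-0.8, 0.0, 0.4]
width: 0.318
```

```bash
python3 -c "
from h import *
need(547.1,-29.8,42.7);g()"
```

```text
pos [531.8 120.5  42.5] shift [  15.3 -150.3    0.2] turn [-0.0006 -0.0009 -0.0008] F [-0.76  0.02  0.39] w 0.318 t 13.25
gauge xy 0.22 36.04 Fg -0.75 0.1
```

Request:
arm_command --deltas '[[0.32,[0.3,-0.6,0.3],[0,0,0]],[0.12,[0,0,0],[0,0,0]],[0.1,[0,0,0],[0,0,0]],[0.1,[0,0,0],[0,0,0]],[0.1,[0,0,0],[0,0,0]]]' --newtons 25

```text
time_s: 13.75
tool_pos: [532.1, 119.9, 42.9]
ee_rot: [-0.034, 0.707, 0.035, 0.706]
force: [-0.1, -0.7, 0.7]
width: 0.199
```

```bash
python3 -c "
from h import *
need(547.1,-29.8,42.7);g()"
```

```text
pos [532.1 119.9  42.9] shift [  15.  -149.7   -0.2] turn [-0.0009 -0.0009 -0.0007] F [-0.11 -0.71  0.72] w 0.199 t 13.75
gauge xy 0.49 35.44 Fg -0.18 -0.69
```

Request:
arm_command --deltas '[[0.1,[-0.1,1,0],[0,0,0]]]'

```text
time_s: 13.85
tool_pos: [532.1, 120.2, 42.9]
ee_rot: [-0.035, 0.707, 0.034, 0.706]
force: [-0.5, -5.3, 1.1]
width: 0.203
```

```bash
python3 -c "
from h import *
need(547.1,-29.8,42.7);g()"
```

```text
pos [532.1 120.2  42.9] shift [  15.  -150.    -0.2] turn [ 0.0007 -0.0007 -0.0005] F [-0.5  -5.32  1.15] w 0.203 t 13.85
gauge xy 0.51 35.73 Fg -1.01 -5.25
```

Same stop at y=35.7 with 5.3 N. Next is a small sideways test for play between the jaws.

Request:
arm_command --deltas '[[0.1,[0.7,0,0],[0,0,0]]]'

```text
time_s: 13.95
tool_pos: [532.4, 120.0, 42.9]
ee_rot: [-0.035, 0.707, 0.034, 0.706]
force: [-5.1, -0.9, 3.7]
width: 0.2
```

```bash
python3 -c "
from h import *
g()"
```

```text
gauge xy 0.76 35.54 Fg -5.19 -0.37
```

Request:
arm_command --deltas '[[0.1,[-0.8,0,0],[0,0,0]]]'

```text
time_s: 14.05
tool_pos: [532.0, 120.0, 43.0]
ee_rot: [-0.035, 0.707, 0.034, 0.706]
force: [3.5, -0.9, -0.2]
width: 0.203
```

```bash
python3 -c "
from h import *
g()"
```

```text
gauge xy 0.35 35.58 Fg 3.37 -1.26
```

Force rises both ways (-5.2 N and +3.4 N within ±0.2 mm), so the plug is held by both jaws. One last gentle push, then release and rise.

Request:
arm_command --deltas '[[0.1,[0.1,1,0],[0,0,0]],[0.1,[0,0.9,0],[0,0,0]]]'

```text
time_s: 14.25
tool_pos: [532.2, 120.6, 43.0]
ee_rot: [-0.036, 0.707, 0.033, 0.706]
force: [-1.1, -6.8, 2.0]
width: 0.203
```

```bash
python3 -c "
from h import *
need(532,120,42.7);g()"
```

```text
pos [532.2 120.6  43. ] shift [-0.2 -0.6 -0.3] turn [ 0.0039 -0.001   0.0002] F [-1.07 -6.75  1.99] w 0.203 t 14.25
gauge xy 0.56 36.1 Fg -1.72 -6.62
```

Request:
arm_command --deltas '[[0.4,[0,0,0],[0,0,0]],[0.4,[0,-1,0],[-0.003,0,0]],[0.4,[0,0,0],[0,0,0]],[0.4,[0,0,10],[0,0,0]],[0.4,[0,0,30],[0,0,0]],[0.4,[0,0,30],[0,0,0]],[0.6,[6,0,40],[0,0,0]],[0.8,[30,0,25],[0,0,0]],[0.8,[0,0,0],[0,0,0]],[0.8,[0,0,0],[0,0,0]]]'

```text
time_s: 15.25
tool_pos: [566.9, 121.8, 186.6]
ee_rot: [-0.036, 0.707, 0.034, 0.706]
force: [-0.6, -0.3, -0.3]
width: 0.796
```

```bash
python3 -c "
from h import *
need(615,168,60);g();take('wrist','w11');take('scene','s2');crop('s2',300,220,500,350,4,'c11')"
```

```text
pos [566.9 121.8 186.6] shift [  48.1   46.2 -126.6] turn [ 0.003  -0.001  -0.0017] F [-0.56 -0.25 -0.28] w 0.796 t 15.25
gauge xy 35.21 33.94 Fg -0.58 -0.2
```

View pics/w11.png

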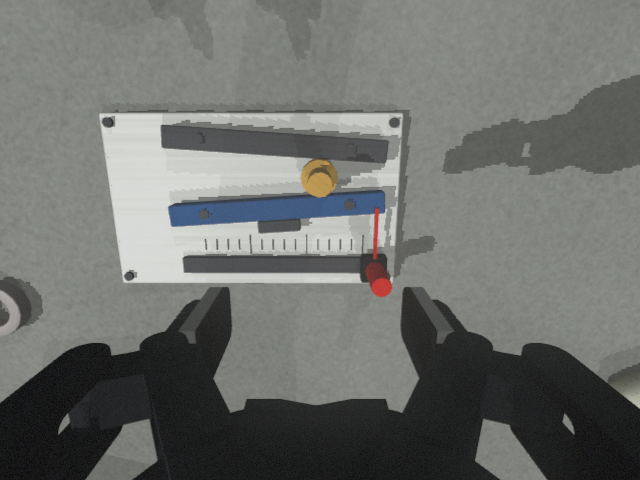

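View pics/c11.png

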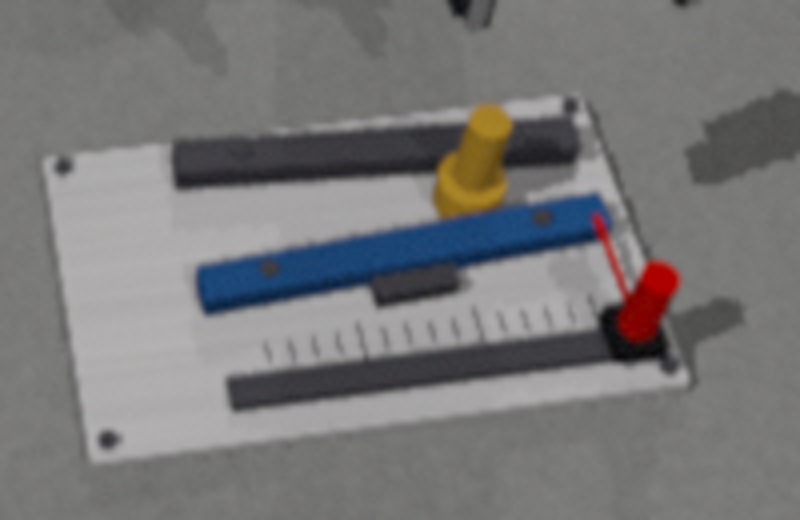

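```bash
python3 - <<'E'
from h import *
crop('w11',280,140,420,310,4.5,'c12')
E
```

```text
(no output)
```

View pics/c12.png

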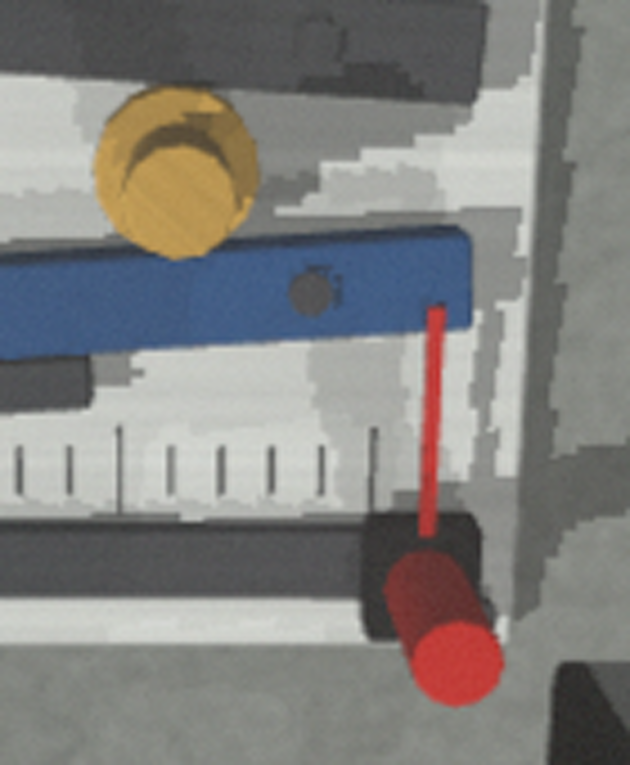

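```bash
cat >> h.py <<'E'
EY=np.array([-.0971,.9953]);EX=np.array([.9953,.0971]);OO=np.array([535.1,84.6])
def G(P): P=np.asarray(P).ravel(); return np.round([EX@(P[:2]-OO),EY@(P[:2]-OO)],1)
E
python3 - <<'E'
from h import *
z=load('w11');C=cloud(z)
for n,a,b,h in [('knob',458,664,68),('stem',180,201,74),('foot',176,170,32),('blade tip',436,310,30.5),('blade base',428,530,30.5)]:
    uv=(280+(a+.5)/4.5-.5,140+(b+.5)/4.5-.5);P=atz(z,uv,h)[0]; print(n,np.round(uv,1),P.round(1),G(P),'depth',C[int(round(uv[1])),int(round(uv[0]))].round(1))
# knob from w1? scene triangulation
a=(280+458.5/4.5-.5,140+664.5/4.5-.5)
zs=load('s2'); b=(300+658/4,220+274/4); print('tri knob',tri(z,a,zs,b))
s=(280+180.5/4.5-.5,140+201.5/4.5-.5); print('tri stem',tri(z,s,zs,(300+490/4,220+123/4)))
E
```

```text
knob [381.4 287.2] [606.2 175.7  68. ] [79.6 83.8] depth [606.  175.3  68.3]
stem [319.6 184.3] [532.5 121.   74. ] [ 0.9 36.5] depth [532.  121.2  75.8]
foot [318.7 177.4] [532.1 120.5  32. ] [ 0.5 36.1] depth [527.6 120.1  73.7]
blade tip [376.5 208.5] [552.8 170.3  30.5] [26.  83.5] depth [552.6 170.   29.5]
blade base [374.7 257.4] [594.8 174.7  30.5] [68.1 83.9] depth [594.4 174.9  30.4]
tri knob (array([605.81323516, 175.60367338,  68.97802264]), np.float64(0.24367107525004295))
tri stem (array([532.92957779, 121.72606749,  72.31978696]), np.float64(1.4897493108601483))
```

Plug centre is at gauge (0.7, 36.3) and the knob is at (79.6, 83.8), blade level with it, knob top at 68–69 as stated. The pointer has to travel about 47.5 mm towards the mouth. Moving over the knob now.

Request:
arm_command --deltas '[[0.8,[20,27,-10],[0.003,0,0]],[0.8,[19,26,-20],[0,0,0]],[0.8,[0,0,-25],[0,0,0]],[0.8,[0,0,-20],[0,0,0]],[0.8,[0,0,0],[0,0,0]],[0.8,[0,0,0],[0,0,0]]]'

```text
time_s: 15.95
tool_pos: [600.0, 176.3, 102.1]
ee_rot: [-0.036, 0.711, 0.034, 0.701]
force: [-0.2, 0.6, 1.0]
width: 0.8
```

```bash
python3 -c "
from h import *
need(606,175.6,44);g()"
```

```text
pos [600.  176.3 102.1] shift [  6.   -0.7 -58.1] turn [ 0.0026 -0.0142 -0.0022] F [-0.19  0.59  0.96] w 0.8 t 15.95
gauge xy 73.54 84.93 Fg -0.13 0.6
```

Request:
arm_command --deltas '[[0.8,[6,-0.7,0],[0.003,-0.014,-0.002]],[0.8,[0,0,-15],[0,0,0]],[0.8,[0,0,-15],[0,0,0]],[0.8,[0,0,-10],[0,0,0]],[0.8,[0,0,0],[0,0,0]],[0.8,[0,0,0],[0,0,0]]]'

```text
time_s: 16.55
tool_pos: [606.8, 174.9, 61.2]
ee_rot: [-0.034, 0.705, 0.034, 0.708]
force: [0.4, -0.5, -0.0]
width: 0.797
```

```bash
python3 -c "
from h import *
need(606,175.6,45);g()"
```

```text
pos [606.8 174.9  61.2] shift [ -0.8   0.7 -16.2] turn [-0.0013  0.004   0.0009] F [ 0.41 -0.45 -0.05] w 0.797 t 16.55
gauge xy 80.14 82.95 Fg 0.36 -0.49
```

Request:
arm_command --deltas '[[0.8,[-0.8,0.7,-8],[0,0.004,0]],[0.8,[0,0,-7],[0,0,0]],[0.8,[0,0,0],[0,0,0]],[0.8,[0,0,0],[0,0,0]]]'

```text
time_s: 16.95
tool_pos: [606.3, 175.8, 45.6]
ee_rot: [-0.034, 0.706, 0.035, 0.707]
force: [0.8, -0.7, 0.4]
width: 0.798
```

```bash
python3 -c "
from h import *
need(606,175.6,45);g();take('wrist','w12')"
```

```text
pos [606.3 175.8  45.6] shift [-0.3 -0.2 -0.6] turn [-0.0016  0.0007  0.0008] F [ 0.84 -0.7   0.39] w 0.798 t 16.95
gauge xy 79.73 83.89 Fg 0.77 -0.78
```

View pics/w12.png

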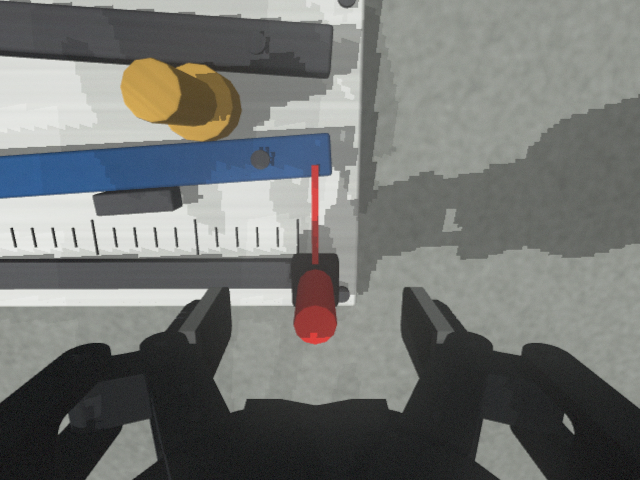

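The knob sits centred between the pads at (316,320). Closing gently.

Request:
arm_command --deltas '[[0.1,[0,0,0],[0,0,0]],[0.1,[0,0,0],[0,0,0]],[0.1,[0,0,0],[0,0,0]],[0.1,[0,0,0],[0,0,0]],[0.1,[0,0,0],[0,0,0]],[0.1,[0,0,0],[0,0,0]],[0.1,[0,0,0],[0,0,0]]]' --newtons 20

```text
time_s: 17.7
tool_pos: [606.7, 175.9, 46.6]
ee_rot: [-0.033, 0.705, 0.035, 0.707]
force: [-0.6, -0.6, -0.1]
width: 0.177
```

```bash
python3 -c "
from h import *
need(606,175.6,45);g()"
```

```text
pos [606.7 175.9  46.6] shift [-0.7 -0.3 -1.6] turn [-0.0019  0.0021  0.0008] F [-0.59 -0.62 -0.1 ] w 0.177 t 17.7
gauge xy 80.14 83.92 Fg -0.64 -0.56
```

Request:
arm_command --deltas '[[0.1,[0.5,-5,0],[0,0,0]],[0.1,[0.5,-5,0],[0,0,0]],[0.1,[0.5,-5,0],[0,0,0]],[0.1,[0.5,-5,0],[0,0,0]],[0.1,[0.5,-5,0],[0,0,0]],[0.1,[0.5,-5,0],[0,0,0]],[0.1,[0.5,-5,0],[0,0,0]],[0.1,[0,0,0],[0,0,0]]]'

```text
time_s: 18.5
tool_pos: [610.4, 138.1, 46.6]
ee_rot: [-0.033, 0.705, 0.035, 0.707]
force: [0.2, 0.2, -0.1]
width: 0.175
```

```bash
python3 -c "
from h import *
need(610.7,128.6,46);g()"
```

```text
pos [610.4 138.1  46.6] shift [ 0.3 -9.5 -0.6] turn [-0.0031  0.0021  0.0009] F [ 0.2   0.2  -0.07] w 0.175 t 18.5
gauge xy 80.18 45.9 Fg 0.22 0.18
```

Request:
arm_command --deltas '[[0.1,[0.4,-4,0],[0,0,0]],[0.1,[0.3,-3,0],[0,0,0]],[0.1,[0.1,-1.5,0],[0,0,0]],[0.1,[0,0,0],[0,0,0]]]'

```text
time_s: 18.9
tool_pos: [611.3, 128.9, 46.6]
ee_rot: [-0.033, 0.705, 0.035, 0.707]
force: [0.4, 0.9, -0.2]
width: 0.173
```

```bash
python3 -c "
from h import *
need(610.7,128.6,46);g();take('wrist','w13');crop('w13',170,60,470,300,2.66,'c13')"
```

```text
pos [611.3 128.9  46.6] shift [-0.6 -0.3 -0.6] turn [-0.0032  0.0022  0.0008] F [ 0.39  0.91 -0.22] w 0.173 t 18.9
gauge xy 80.18 36.7 Fg 0.47 0.87
```

View pics/c13.png

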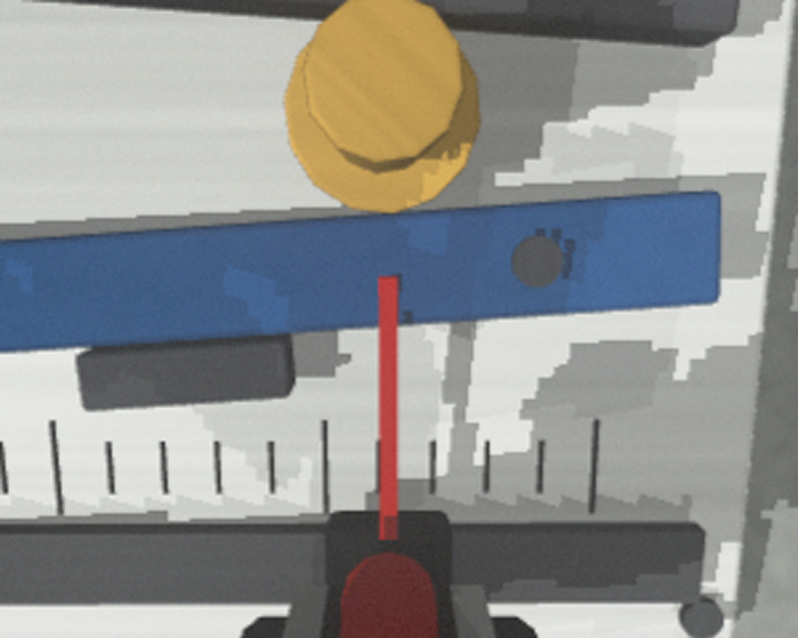

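```bash
python3 - <<'E'
from h import *
z=load('w13')
for n,a,b,h in [('stem',383.5,83,74),('foot L',285,105,32),('foot R',480,105,32),('blade tip',388.5,280,30.5),('blade base',388.5,500,30.5)]:
    P=atz(z,(170+(a+.5)/2.66-.5,60+(b+.5)/2.66-.5),h)[0]; print(n,P.round(1),G(P))
E
```

```text
stem [533.1 121.   74. ] [ 1.5 36.5]
foot L [533. 106.  32.] [-0.  21.6]
foot R [530.2 135.3  32. ] [ 0.  50.9]
blade tip [557.4 124.   30.5] [26.  37.1]
blade base [593.8 127.5  30.5] [62.6 37. ]
```

Blade at y=37.05 against the plug at 36.3. Trimming by -0.7 mm.

Request:
arm_command --deltas '[[0.1,[0,-0.9,0],[0,0,0]],[0.1,[0,0,0],[0,0,0]]]'

```text
time_s: 19.15
tool_pos: [611.4, 128.0, 46.6]
ee_rot: [-0.033, 0.705, 0.035, 0.707]
force: [-0.1, 1.0, -0.3]
width: 0.178
```

```bash
python3 -c "
from h import *
need(610.7,128.6,46);g()"
```

```text
pos [611.4 128.   46.6] shift [-0.7  0.6 -0.6] turn [-0.0029  0.0025  0.0006] F [-0.09  1.02 -0.26] w 0.178 t 19.15
gauge xy 80.18 35.82 Fg 0.0 1.02
```

Request:
arm_command --deltas '[[0.5,[0,0.2,0],[0,0,0]],[0.5,[0,0,0],[0,0,0]],[0.5,[0,0,0],[0,0,0]],[0.5,[0,0,25],[0,0,0]],[0.5,[0,0,35],[0,0,0]],[0.5,[0,0,35],[0,0,0]],[0.5,[0,0,40],[0,0,0]],[0.5,[0,0,0],[0,0,0]],[0.5,[0,0,0],[0,0,0]]]'

```text
time_s: 20.05
tool_pos: [609.2, 127.2, 185.3]
ee_rot: [-0.034, 0.707, 0.034, 0.706]
force: [-0.6, -0.2, -0.9]
width: 0.5
```

```bash
python3 -c "
from h import *
need(610.7,128.6,46);g();take('wrist','w14');crop('w14',220,80,420,280,3,'c14')
take('scene','s3');crop('s3',300,220,500,350,4,'c15')"
```

```text
pos [609.2 127.2 185.3] shift [   1.5    1.4 -139.3] turn [-0.0008 -0.0012  0.001 ] F [-0.58 -0.15 -0.92] w 0.5 t 20.05
gauge xy 77.88 35.23 Fg -0.59 -0.1
```

View pics/c14.png

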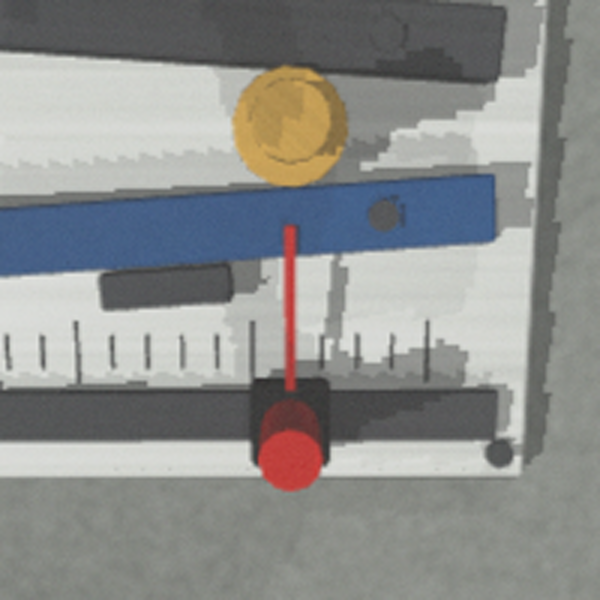

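View pics/s3.png

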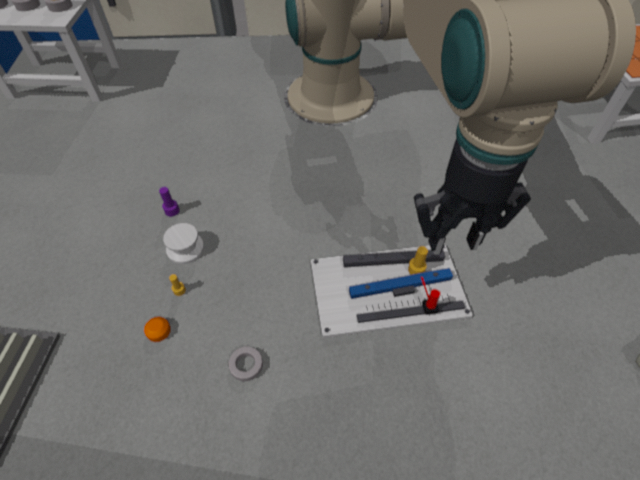

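In the final view the blade is at crop column 290.5 and the foot centre at 290, so they are level to within about 0.3 mm. The plug is upright against both jaws, the bystanders are in place and the gripper is clear. Handing in.

```bash
python3 - <<'E'
from h import *
z=load('w14')
for n,a,b,h in [('foot',290,125,32),('blade',290.5,260,30.5),('knob',291,461,68),('stem',290,121,74)]:
    P=atz(z,(220+(a+.5)/3-.5,80+(b+.5)/3-.5),h)[0]; print(n,G(P))
print(r.close_job())
E
```

```text
foot [ 0.5 36.2]
blade [34.6 36.3]
knob [79.7 36.2]
stem [ 1.4 36.1]
the job is handed in; nothing more can be done
None
```

The job is handed in at about 20 s. The large brass plug is wedged upright in the slot, and the red pointer's blade is level with its middle.

- **Plug:** I stood it on the bare plate and slid it from the mouth until it stopped at gauge y ≈ 36 mm. The first pushes read about 5 N; the last reached 6.7 N, a little over the target.
- **Wedge check:** Sideways force built up in both directions within about ±0.2 mm, so both jaws hold it. It stood upright after release.
- **Pointer:** I gripped the knob and slid it about 47.6 mm along the rail. The last wrist view puts the blade at y = 36.3 and the plug at 36.1–36.2.
- **Other parts:** The last scene view shows the parts it covers still in place and the gripper clear. The flanged bush was hidden behind the arm there; the arm never went near it.

**Disagreements:**
- My image estimate of the wedge position was y ≈ 41–44 mm, against 36 mm by contact.
- The fixed cameras placed the plug 3–8 mm from where the wrist camera did before the grasp. I used the wrist camera.
- Setting the plug down on the plate briefly pressed with about 14 N.

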